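# Line up the optics and rock the filter out of its spring clip for an open-beam reading

### The job

Set up an open-beam reading: push the yellow target's carrier and the gold photodiode's carrier up against the straightedge so that both bases sit flush along it in one row with the filter clip. Then take the green filter by its tab and rock it to and fro in the plane of its disc, some ten degrees each way and at least twice to each side, easing it upwards until it comes free - the clip stands loose on the table and would come up with a straight pull, so leave it standing in its place and the other things alone. Finish holding the filter upright by its tab over the clip, its rim just clear of the clip's tips, about 15 mm above them; do not put it down or let go.

Things in the scene. Friction and masses are not known exactly. Their poses are not given: they have to be found in the camera images.
- straightedge: Aluminium bar fixed to the table, 500 long, 20 wide, 16 high, with a black lamp module (76 high) on its left end. Origin on the table, on the bar's face that looks to the robot: the bar fills x 0 to 20; y runs along the bar to the lamp (lamp base y 205 to 265, x -72 to 0); z up. Bases butt with their far edge against the face x = 0
- target_carrier: Loose black base 72 (x) by 80 (y) by 20 high, 0.3 kg, with a post and a yellow disc, 36 diameter, 6 thick, its axis along y, centred 55 above the table over the base's middle. Origin: centre of the underside; x towards the straightedge. Starts 25 to 55 short of it and askew, between lamp and clip. Flush: origin 36 from the straightedge's face, axes parallel to its axes
- target_edge (a point): Middle of this carrier's near side (the 80 wide edge away from the straightedge), 10 above the table: push here. Two fingertips set 20 to 50 apart keep it square and turn it flush at the bar; one narrow fingertip in the middle can leave it wedged askew. Sliding it takes about 1 to 3 N
- diode_carrier: Loose black base 72 (x) by 80 (y) by 20 high, 0.32 kg, with a post and a gold photodiode housing, 28 diameter, 36 long along y, centred 55 above the table over the base's middle. Origin: centre of the underside; x towards the straightedge. Starts 25 to 55 short of it and askew, on the clip's other side. Flush: origin 36 from the straightedge's face, axes parallel to its axes
- diode_edge (a point): Middle of this carrier's near side (the 80 wide edge away from the straightedge), 10 above the table: push here. Two fingertips set 20 to 50 apart keep it square and turn it flush at the bar; one narrow fingertip in the middle can leave it wedged askew. Sliding it takes about 1 to 3 N
- clip_fixture: Spring clip on a loose steel base 100 (x from -64 to 36) by 74 (y) by 14 high, 0.85 kg in all, not fastened, far edge at the straightedge. Origin: on the underside, below the disc's centre; x towards the straightedge, y along it. The disc stands in the x-z plane on two dowels, pinched 19 to either side of its middle between a rigid plate (+y side) and two spring leaves (-y side)
- clip_tips (a point): Point over the fixture's origin at the height of the tips of plate and leaves, 50 above the table. The pinch resists a straight pull with 11 to 16 N, more than the fixture's weight, so the fixture would lift; while the disc is swung some 10 degrees to and fro about its centre it can be eased up 2 to 3 mm a swing with little force. The leaves let go after about 17 mm of lift
- filter: Black ring 64 diameter, 10 thick (y), with green glass and a flat black tab on top, 24 wide (x), 10 thick (y), from 30 to 62 above the disc's centre; 0.07 kg. Origin: disc's centre; y along the disc's axis, z up through the tab. Seated, it is 55 above the table and its axes agree with the fixture's. The rim's lowest point is 32 below; with the origin 97 high the rim is 15 clear of the tips
- filter_tab (a point): Middle of the filter's tab, 46 above the disc's centre (101 above the table when seated): pinch the tab here across its 10 mm thickness (along the filter's y)
- mirror_mount: Matte black mirror mount on a 52 mm round foot, 81 high, loose; leave alone. Origin at the centre of its underside
- spacer_tube: Brass spacer tube standing upright, 30 diameter, 45 high, loose; leave alone. Origin at the centre of its underside
- lens_tube: Short black lens tube standing upright, 32 diameter, 30 high, loose; leave alone. Origin at the centre of its underside
- ball_driver: Screwdriver with a red handle, 170 long, lying beyond the straightedge, loose; leave alone
- lens_case: White case with a clear lid, 60 by 60 by 33, on the robot's side of the row, loose; leave alone. Origin at the centre of its underside
Things that resemble listed ones, but are neither listed nor needed, are in the scene too. What is shaped like the diode_carrier but purple is not meant.

How it is judged:
On the way, in this order (a step that is already met when the one before it is completed fails the run):
1. both carriers sit flush against the straightedge (x of each of target_carrier, diode_carrier in the frame of straightedge above -0.04 m and angle between the x axis of each of target_carrier, diode_carrier and the x axis of straightedge, either way round below 0.08 rad), for 0.2 s.
2. the filter, still in the clip, is rocked to the robot's side (angle between the z axis of filter and the z axis of clip_fixture, either way round above 0.08 rad and x of filter_tab in the frame of clip_fixture below -0.003 m and z of filter in the frame of clip_fixture below 0.072 m), for 0.02 s.
3. the filter, still in the clip, is rocked to the far side (angle between the z axis of filter and the z axis of clip_fixture, either way round above 0.08 rad and x of filter_tab in the frame of clip_fixture above 0.003 m and z of filter in the frame of clip_fixture below 0.072 m), for 0.02 s.
4. the filter, still in the clip, is rocked back to the robot's side (all of step 2), for 0.02 s.
At the end, for the whole second after the job is handed in: Filter held still by its tab, upright within 8 degrees, within 20 mm of the clip's middle, rim 1 to 30 mm above the clip's tips, not touching it; clip fixture flat, within 15 mm of its start; both carriers flat and flush with the straightedge within 4 mm and 4.5 degrees (all of step 1 and z of filter in the frame of clip_fixture between 0.083 and 0.111 m and horizontal distance between filter and clip_fixture below 0.02 m and angle between filter's own z axis and vertical below 0.15 rad and linear speed of filter below 0.03 m/s and contact force between the fingers and tab_of_filter above 1 N and contact force between filter and clip_fixture below 0.05 N and angle between clip_fixture's own z axis and vertical below 0.03 rad and height (world z) of clip_fixture below 0.003 m and distance of clip_fixture from where it was at the start of the episode below 0.015 m and angle between each of target_carrier, diode_carrier's own z axis and vertical below 0.05 rad); the arm keeps its last pose, push and grip.
It fails at once if the clip fixture is lifted off the table or tipped (height (world z) of clip_fixture above 0.006 m or angle between clip_fixture's own z axis and vertical above 0.1 rad).
It fails at once if a bystander is disturbed (distance of any of mirror_mount, spacer_tube, lens_tube, lens_case from where it was at the start of the episode above 0.02 m or distance of ball_driver from where it was at the start of the episode above 0.03 m).
It also fails if it takes over 72 s, if anything falls off the work surface, if the arm or the gripper's body presses on something with over 40 N, if the wrist force passes 120 N, or if a joint passes its speed limit or range.

### The arm

A 6-joint arm with a two-finger parallel gripper is mounted at the origin on the work surface. World frame = base frame: x ahead of the robot, y to its left, z up, the work surface at z = 0. Lengths are in m, angles in rad, forces in N, time in s.
With the tool pointing down it reaches from about 0.3 to 0.775 m from the base axis. Payload 14.6 kg.
Tool frame: the origin (TCP) lies midway between the tips of the shut fingers; the grasp point (between the pads) lies 19 mm behind it (ctrl.grip_depth is the distance from the TCP to the grasp point, in m); z points along the fingers, x is the direction in which the jaws open and shut, and the axes are right-handed (so a half turn about z gives the same grasp; the last joint's range is limited). The gripper opens to 94 mm and grips with 3 to 60 N. Pads are 16 mm wide; open, the fingers measure 119 mm over their backs; the gripper's body (75 mm by 177 mm) begins 78 mm behind the grasp point.
Start: joints at [-1.318, 0.3, 1.521, -0, 1.321, -0.067], TCP at [0.173, -0.522, 0.205] pointing down, gripper open.
Joint ranges: [-3.03, 3.03], [-0.79, 2.21], [0.23, 2.52], [-1.04, 4.18], [0, 3.07], [-2.55, 2.55]. Speed limits (rad/s): [2.22, 2.22, 2.57, 3.14, 3.14, 3.14].

### API

Orientations are given as [roll, pitch, yaw] about the fixed x, y, z axes, in that order (R = Rz(yaw) Ry(pitch) Rx(roll)).
In Python, from station import ctrl gives the robot as it stands.
- The arm moves only by the tool play_rows, never from a script. Its argument "steps" is a list that holds one entry, the list of rows, each a list of 7 numbers: the shift along the tool's x, y, z in cm, then the turn, a rotation vector about the tool's x, y, z in rad, then the opening, from 0 (shut) to 1 (fully open). In form: [[[x, y, z, ax, ay, az, hand], ...]]. A call has 1 to 20 rows; each row is the pose to reach, as a shift and turn from the pose measured when the call began, along the tool's axes at that moment; what a row does not reach only later rows make up. A row lasts 1/12 s, in which the tool goes at most 41.7 mm and 7.16 degrees, less where a joint would pass 70% of its speed; a pose out of reach is approached as far as the arm can. A call with a gripper value outside its range is refused whole. The fingers move at their own pace and stop on an object; "force" is the grip in N (left out, the last holds). Time passes only in rows, so rows that repeat a pose let the fingers close. It gives the time, the measured TCP pose, the force and the opening at its end, in the units of the state.
- ctrl.get_obs(): the state, without advancing time (a new reading comes with each control period).
- ctrl.camera(name): name is "scene" or "top" or "wrist"; returns a dict with "frame" (420x560x3 uint8, blue, green, red), "fovy" (degrees; the focal length in pixels is half the picture's height over the tangent of half this angle, whatever the lens; pixels are square), "cx", "cy" (the principal point, pixels), "world_to_cam" (4x4, takes a point from world to camera coordinates). Camera axes: x right, y up, looking along -z (the intrinsics and any distortion apply to the point x, -y, -z); pixel columns grow to the right and rows downward; lengths in m; the calibration is good to about 2 mm. The wrist camera is an equidistant fisheye: a pixel r from the principal point sees the ray r / f radians off the axis. A picture is of the moment at which its call begins. There is no depth.
- ctrl.hand_in(): hands the job in, once; it reports no verdict.
The state is a dict: "time_s": time; "qpos": joint angles; "joint_vel": joint speeds; "tau": joint torques, N m; "ee_pos": TCP position; "eef_rot": TCP orientation; "force": force on the tool from outside, world axes, zero at the start; "moment": the same for the moment, N m; "grip_width": finger opening in m.
Only numpy, scipy, OpenCV 4.12 (cv2) and the standard library are available. Lean on these libraries where they do the work, as an engineer would, in place of code of your own. Each camera call takes 0.05 s, during which the arm holds its last target. There are 200 camera calls.

## Working session

There is one attempt and no reset: what is moved stays moved. The work goes in short steps, Python scripts to look and compute and a tool call to move; the robot and the scene stay as the last step left them, time stands still between calls to the robot, and variables do not carry over. Pictures are saved under pics/ and viewed, about 8 in all and at most 12, crops included, and the job is handed in when it is done.

Besides the shell and the picture viewer there is one more tool, called after "Call:" as name(argument=value, ...), one argument or row to a line, values as JSON. play_rows: Moves the arm, as the interface text tells. Its arguments: {"type":"object","properties":{"steps":{"type":"array"},"force":{"type":"number"}},"required":["steps"]}

```bash
mkdir -p pics; ls
cat > h.py <<'E'
import numpy as np, cv2, pickle
from station import ctrl
from scipy.spatial.transform import Rotation as R
def snap(n,f):
    c=ctrl.camera(n); pickle.dump(c,open(f'pics/{f}.pkl','wb')); cv2.imwrite(f'pics/{f}.png',c['frame']); return c
def load(f): return pickle.load(open(f'pics/{f}.pkl','rb'))
def ray(c,u,v):
    f=210/np.tan(np.radians(c['fovy'])/2); T=np.array(c['world_to_cam'])
    d=np.array([(u-c['cx'])/f,-(v-c['cy'])/f,-1.]); return -T[:3,:3].T@T[:3,3], T[:3,:3].T@d
def onz(c,u,v,z):
    o,d=ray(c,u,v); return o+d*(z-o[2])/d[2]
def proj(c,p):
    f=210/np.tan(np.radians(c['fovy'])/2); T=np.array(c['world_to_cam']); q=T[:3,:3]@np.array(p)+T[:3,3]
    return np.array([c['cx']-f*q[0]/q[2], c['cy']+f*q[1]/q[2]])
E
python3 - <<'E'
from h import *
a=snap('scene','s0');b=snap('top','t0');o=ctrl.get_obs();print(o)
for c in(a,b):print(c['fovy'],c['cx'],c['cy'],np.round(ray(c,c['cx'],c['cy']),3))
E
```

```text
pics
{'time_s': 0.1, 'qpos': array([-1.31761477e+00,  3.00385813e-01,  1.52148826e+00, -7.65074493e-06,
        1.32069877e+00, -6.66182001e-02]), 'joint_vel': array([ 0.00120888, -0.00319685, -0.00107326,  0.0018442 , -0.00046374,
       -0.00044555]), 'tau': array([ 1.45863974e-03, -5.32645297e+01, -3.53284049e+01,  7.09672272e-02,
        2.34700588e-02, -7.07731533e-05]), 'ee_pos': array([ 0.172837  , -0.52190287,  0.20497238]), 'eef_rot': array([-3.14153480e+00,  9.78515468e-04, -1.25099464e+00]), 'force': array([-0.01843601,  0.02848758,  0.66991802]), 'moment': array([ 0.00647605, -0.06811145,  0.00096932]), 'grip_width': 0.09419419637580095}
49.89099150477497 282.84376398978713 211.88423470420898 [[ 1.534  0.201  0.891]
 [-0.762 -0.149 -0.63 ]]
42.96029952770814 269.6361583833831 208.90516323838042 [[ 0.296 -0.007  1.628]
 [ 0.185 -0.004 -0.983]]
```

View pics/t0.png

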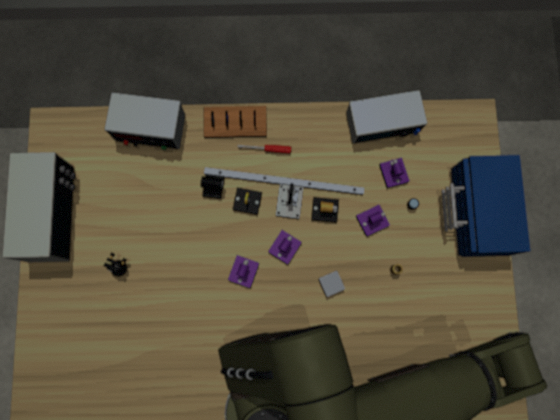

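View pics/s0.png

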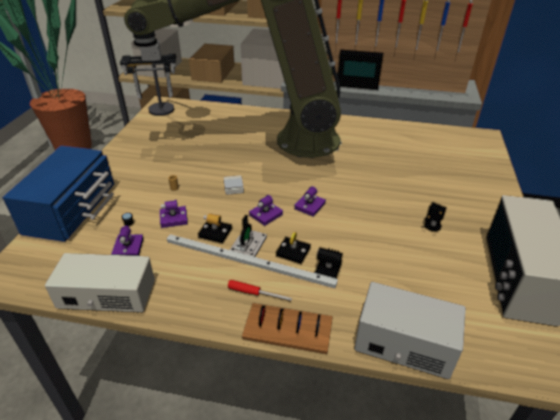

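The top view shows the bar from (205,172) to (363,191), with the lamp at (213,186). The yellow target carrier is at (248,201), the clip at (290,200), and the gold diode carrier at (326,209). Possible lookalikes are the purple carriers at (285,247), (244,271), (373,221) and (395,172), plus the black lamp at (213,186). I choose the black-based ones with yellow and gold tops and check them in a close crop.

Run:
```python
from h import *
a=load('t0')['frame'][155:235,195:375]; b=load('s0')['frame'][195:285,150:350]
g=lambda i:np.uint8(255*(i/255.)**.6)
A=cv2.resize(g(a),(800,356),interpolation=cv2.INTER_CUBIC);B=cv2.resize(g(b),(540,243),interpolation=cv2.INTER_CUBIC)
im=np.zeros((600,800,3),np.uint8);im[:356]=A;im[356:599,:540]=B
cv2.imwrite('pics/crop0.png',im)
```

```text
(no output)
```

View pics/crop0.png

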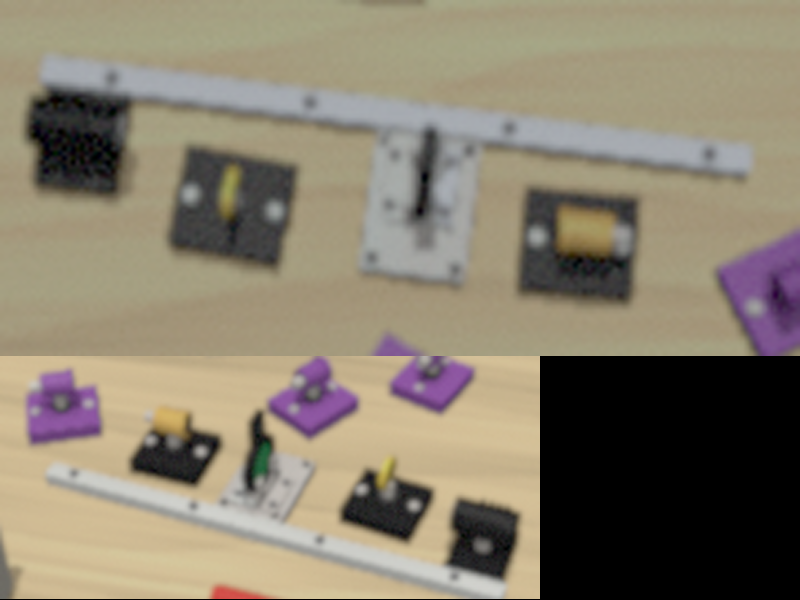

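The crop confirms the choice: target carrier at crop (235,207), clip base at (420,208) with the filter edge-on at (427,175), and diode at (578,245). All three differ from the purple decoys. The bar holes at (112,78) to (710,155) give its centreline.

Run:
```python
from h import *
c=load('t0'); P=lambda u,v,z:onz(c,195+(u+.5)*180/800-.5,155+(v+.5)*80/356-.5,z)
H=np.array([P(*p,.016) for p in[(112,78),(310,102),(509,128),(710,155)]])
k=np.polyfit(H[:,1],H[:,0],1); th=-np.arctan(k[0]); # bar yaw
ex=np.array([np.cos(th),np.sin(th)]);ey=np.array([-ex[1],ex[0]])
e1=P(42,72,.016)[:2];e2=P(750,160,.016)[:2]
hm=H[:,:2].mean(0); s=((e1+e2)/2-hm)@ey
O=hm+ey*s-ex*.010
print('yaw',th,'O',O,'len',(e1-e2)@ey,'holes y',[(h[:2]-O)@ey for h in H],[(h[:2]-O)@ex for h in H])
for n,q in dict(target=[(188,147),(297,163),(278,268),(170,247)],diode=[(527,188),(637,197),(631,300),(520,292)]).items():
    Q=np.array([P(*p,.02)[:2] for p in q]); m=Q.mean(0); dy=(Q[0]-Q[1])+(Q[3]-Q[2]);dx=(Q[0]-Q[3])+(Q[1]-Q[2])
    print(n,'c',m,'bar fr',(m-O)@ex,(m-O)@ey,'size',np.linalg.norm(dx)/2,np.linalg.norm(dy)/2,'yaw',np.arctan2(dx[1],dx[0]),np.arctan2(-dy[0],dy[1]))
Q=np.array([P(*p,.014)[:2] for p in[(378,135),(482,148),(463,282),(362,270)]])
for q in Q:print('clip corner',(q-O)@ex,(q-O)@ey)
for n,p in dict(tabtop=(430,130,.117),).items():
    q=P(*p)[:2];print(n,q,(q-O)@ex,(q-O)@ey)
# dark masks near scene: lookup others
for n,(u,v) in dict(case=(332,285),p1=(285,247),p2=(244,271),p3=(373,221)).items():print(n,onz(c,u,v,.02))
```

```text
yaw -0.15312632882694496 O [ 0.67991524 -0.0573945 ] len 0.498243632198851 holes y [np.float64(0.19983557784542555), np.float64(0.0600101436921331), np.float64(-0.0801380510324574), np.float64(-0.22115721056679624)] [np.float64(0.009493796236670581), np.float64(0.010585980782179913), np.float64(0.010343839453760223), np.float64(0.009576383527389543)]
target c [0.62571602 0.05481046] bar fr -0.07067950304779605 0.10262512088815448 size 0.07329532403552298 0.07628302607443452 yaw -0.1891765125244015 -0.19305646865040468
diode c [ 0.59390352 -0.18305689] bar fr -0.06583818699130296 -0.1373112734338835 size 0.07277178815623578 0.07632779844446164 yaw -0.10217691395537795 -0.0995716710360433
clip corner -0.006156676148939427 0.009869131189102565
clip corner -0.005847499591490221 -0.06323937115735068
clip corner -0.10159367890326348 -0.06158770962411036
clip corner -0.10242068470063015 0.008601239906563685
tabtop [ 0.65375889 -0.07828027] -0.02266461603547966 -0.024630979901111964
case [ 0.36410573 -0.1951497   0.02      ]
p1 [ 0.48098907 -0.05790447  0.02      ]
p2 [0.41135014 0.06700277 0.02      ]
p3 [ 0.55491011 -0.32862269  0.02      ]
```

```bash
cat >> h.py <<'E'
O=np.array([.6799,-.0574]);TH=-.1531
ex=np.array([np.cos(TH),np.sin(TH)]);ey=np.array([-ex[1],ex[0]])
RG=R.from_euler('xyz',[np.pi,0,TH-np.pi/2])   # tool x along -bar y, tool y along -bar x
def rel(bx,by,z,rot=RG,o=None):
    o=o or ctrl.get_obs(); Rc=R.from_euler('xyz',o['eef_rot']); p=np.r_[O+ex*bx+ey*by,z]
    return np.round(np.r_[Rc.inv().apply(p-o['ee_pos'])*100,(Rc.inv()*rot).as_rotvec()],3)
def bar(p): d=np.array(p)[:2]-O; return np.round([d@ex,d@ey,p[2]],4)
def st():
    o=ctrl.get_obs();Rc=R.from_euler('xyz',o['eef_rot'])
    print('t',round(o['time_s'],2),'bar',bar(o['ee_pos']),'rotv off',np.round((RG.inv()*Rc).as_rotvec(),3),'F',np.round(o['force'],2),'w',round(o['grip_width'],4)); return o
E
python3 - <<'E'
from h import *
print(RG.as_matrix().round(3)); st(); print(rel(-.135,-.142,.20),rel(-.135,-.142,.011))
E
```

```text
[[-0.153 -0.988 -0.   ]
 [-0.988  0.153  0.   ]
 [ 0.     0.    -1.   ]]
t 0.1 bar [-0.4303 -0.5364  0.205 ] rotv off [-0.    -0.001 -0.473] F [-0.02  0.03  0.67] w 0.0942
[-2.1661e+01 -4.4252e+01  5.2100e-01  0.0000e+00  1.0000e-03  4.7300e-01] [-2.1643e+01 -4.4251e+01  1.9421e+01  0.0000e+00  1.0000e-03  4.7300e-01]
```

Call:
play_rows(
  steps=[
    [[-1.7,-3.4,0,0,0,0.04,0.37],[-3.4,-6.8,0,0,0,0.08,0.37],[-5.1,-10.2,0,0,0,0.12,0.37],[-6.8,-13.6,0,0,0,0.16,0.37],[-8.5,-17,0,0,0,0.2,0.37],[-10.2,-20.4,0,0,0,0.24,0.37],[-11.9,-23.8,0,0,0,0.28,0.37],[-13.6,-27.2,0,0,0,0.32,0.37],[-15.3,-30.6,0,0,0,0.36,0.37],[-17,-34,0,0,0,0.4,0.37],[-18.7,-37.4,0,0,0,0.44,0.37],[-20.4,-40.8,0.2,0,0,0.473,0.37],[-21.6,-44.2,0.5,0,0,0.473,0.37],[-21.6,-44.2,0.5,0,0,0.473,0.37],[-21.6,-44.2,4,0,0,0.473,0.37],[-21.6,-44.2,7,0,0,0.473,0.37],[-21.6,-44.2,9,0,0,0.473,0.37],[-21.6,-44.2,9,0,0,0.473,0.37]],
  ],
)

```text
time_s: 1.6
ee_pos: [0.5223, -0.1772, 0.1109]
eef_rot: [3.134, 0.003, -1.724]
force: [-0.3, 0.6, -1.0]
grip_width: 0.0347
```

Run:
```python
from h import *
st(); print(rel(-.135,-.142,.011))
c=snap('wrist','w1'); print(c['fovy'],c['cx'],c['cy'])
cv2.imwrite('pics/w1b.png',np.uint8(255*(c['frame']/255.)**.6))
```

```text
t 1.6 bar [-0.1375 -0.1424  0.1109] rotv off [-0.007 -0.003  0.   ] F [-0.32  0.57 -0.98] w 0.0347
[-1.600e-02 -3.250e-01  9.991e+00  7.000e-03  3.000e-03 -0.000e+00]
65.70646984690485 279.6194396149691 210.66767621275653
```

View pics/w1b.png

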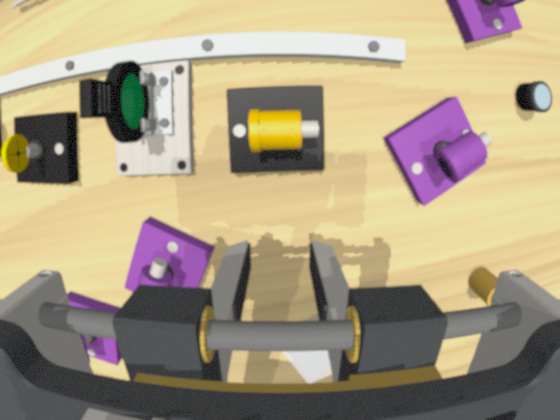

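The wrist view shows the diode base at (228–323, 86–172) dead ahead of the two fingers at (235,290) and (330,290). Nothing lies in the push lane; the purple carriers at (168,255) and (450,150) are clear of it.

Call:
play_rows(
  steps=[
    [[0,0,3.5,0.007,0.003,0,0.37],[0,0,7,0.007,0.003,0,0.37],[0,0,9,0.007,0.003,0,0.37],[0,0,9.9,0.007,0.003,0,0.37],[0,0,9.9,0.007,0.003,0,0.37],[0,-0.5,9.9,0.007,0.003,0,0.37],[0,-1,9.9,0.007,0.003,0,0.37],[0,-1.5,9.9,0.007,0.003,0,0.37],[0,-2,9.9,0.007,0.003,0,0.37],[0,-2.5,9.9,0.007,0.003,0,0.37],[0,-3,9.9,0.007,0.003,0,0.37],[0,-3.4,9.9,0.007,0.003,0,0.37],[0,-3.8,9.9,0.007,0.003,0,0.37],[0,-4.2,9.9,0.007,0.003,0,0.37],[0,-4.6,9.9,0.007,0.003,0,0.37],[0,-5,9.9,0.007,0.003,0,0.37],[0,-5.2,9.9,0.007,0.003,0,0.37],[0,-5.2,9.9,0.007,0.003,0,0.37],[0,-5.2,9.9,0.007,0.003,0,0.37]],
  ],
)

```text
time_s: 3.23
ee_pos: [0.5746, -0.1854, 0.0144]
eef_rot: [-3.138, -0.001, -1.724]
force: [-0.0, 0.3, -0.5]
grip_width: 0.0346
```

Run:
```python
from h import *
st(); print(rel(-.080,-.142,.011))
```

```text
t 3.23 bar [-0.0845 -0.1425  0.0144] rotv off [0.003 0.001 0.   ] F [-0.04  0.32 -0.54] w 0.0346
[-0.055 -0.454  0.339 -0.003 -0.001 -0.   ]
```

Call:
play_rows(
  steps=[
    [[0,-0.15,0.2,0,0,0,0.37],[0,-0.3,0.2,0,0,0,0.37],[0,-0.45,0.2,0,0,0,0.37],[0,-0.6,0.2,0,0,0,0.37],[0,-0.6,0.2,0,0,0,0.37],[0,-0.6,0.2,0,0,0,0.37]],
  ],
)

```text
time_s: 3.73
ee_pos: [0.5764, -0.1857, 0.012]
eef_rot: [3.134, -0.0, -1.724]
force: [-33.5, 4.3, 21.6]
grip_width: 0.0348
```

Run:
```python
from h import *
st()
```

```text
t 3.73 bar [-0.0827 -0.1426  0.012 ] rotv off [-0.008  0.     0.   ] F [-33.47   4.3   21.59] w 0.0348
```

Contact with the bar at about 33 N, so I back off and move over to the target.

Call:
play_rows(
  steps=[
    [[0,0.3,0,0,0,0,0.37],[0,1.5,0,0,0,0,0.37],[0,3,-0.5,0,0,0,0.37],[0,5,-3,0,0,0,0.37],[0,5.9,-6.5,0,0,0,0.37],[0,5.9,-10,0,0,0,0.37],[-2,5.9,-12,0,0,0,0.37],[-5.5,5.9,-12,0,0,0,0.37],[-9,5.9,-12,0,0,0,0.37],[-12.5,5.9,-12,0,0,0,0.37],[-16,5.9,-12,0,0,0,0.37],[-19.5,5.9,-12,0,0,0,0.37],[-22.5,5.9,-12,0,0,0,0.37],[-24.6,5.9,-12,0,0,0,0.37],[-24.6,5.9,-11,0,0,0,0.37],[-24.6,5.9,-10,0,0,0,0.37],[-24.6,5.9,-10,0,0,0,0.37]],
  ],
)

```text
time_s: 5.15
ee_pos: [0.5553, 0.0656, 0.1098]
eef_rot: [3.131, -0.001, -1.724]
force: [-0.5, -0.3, -0.2]
grip_width: 0.0347
```

Run:
```python
from h import *
st(); print(rel(-.140,.104,.011))
c=snap('wrist','w2')
cv2.imwrite('pics/w2b.png',np.uint8(255*(c['frame']/255.)**.6))
```

```text
t 5.15 bar [-0.1419  0.1026  0.1098] rotv off [-0.011  0.001  0.   ] F [-0.45 -0.32 -0.16] w 0.0347
[-1.510e-01 -3.000e-01  9.877e+00  1.100e-02 -1.000e-03 -0.000e+00]
```

View pics/w2b.png

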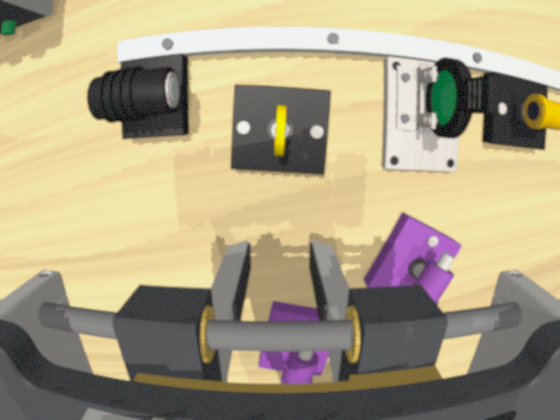

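The target base is at (232–330, 86–173), ahead of and centred on the fingers. The clip is undisturbed at (420,115), and the diode is flush at the right (515,110). The purple base at (295,340) lies well behind the fingers.

Call:
play_rows(
  steps=[
    [[0,0,3.5,0.01,0,0,0.37],[0,0,7,0.01,0,0,0.37],[0,0,9,0.01,0,0,0.37],[0,0,9.8,0.01,0,0,0.37],[0,0,9.8,0.01,0,0,0.37],[0,-0.5,9.8,0.01,0,0,0.37],[0,-1,9.8,0.01,0,0,0.37],[0,-1.5,9.8,0.01,0,0,0.37],[0,-2,9.8,0.01,0,0,0.37],[0,-2.5,9.8,0.01,0,0,0.37],[0,-3,9.8,0.01,0,0,0.37],[0,-3.5,9.8,0.01,0,0,0.37],[0,-4,9.8,0.01,0,0,0.37],[0,-4.5,9.8,0.01,0,0,0.37],[0,-5,9.8,0.01,0,0,0.37],[0,-5.3,9.8,0.01,0,0,0.37],[0,-5.6,9.8,0.01,0,0,0.37],[0,-5.6,9.8,0.01,0,0,0.37],[0,-5.6,9.8,0.01,0,0,0.37]],
  ],
)

```text
time_s: 6.78
ee_pos: [0.6102, 0.0567, 0.0122]
eef_rot: [-3.141, -0.001, -1.725]
force: [-0.5, 0.4, 0.6]
grip_width: 0.0347
```

Run:
```python
from h import *
st(); print(rel(-.080,.104,.011))
```

```text
t 6.78 bar [-0.0863  0.1022  0.0122] rotv off [0.    0.001 0.001] F [-0.54  0.38  0.62] w 0.0347
[-0.182 -0.629  0.118 -0.    -0.001 -0.001]
```

Call:
play_rows(
  steps=[
    [[0,-0.2,0.1,0,0,0,0.37],[0,-0.4,0.1,0,0,0,0.37],[0,-0.6,0.1,0,0,0,0.37],[0,-0.7,0.1,0,0,0,0.37],[0,-0.7,0.1,0,0,0,0.37],[0,-0.7,0.1,0,0,0,0.37]],
  ],
)

```text
time_s: 7.28
ee_pos: [0.6133, 0.0562, 0.011]
eef_rot: [3.132, -0.002, -1.724]
force: [-32.3, 2.4, 22.1]
grip_width: 0.0347
```

Run:
```python
from h import *
st()
```

```text
t 7.28 bar [-0.0832  0.1022  0.011 ] rotv off [-0.01   0.002  0.001] F [-32.26   2.4   22.12] w 0.0347
```

Call:
play_rows(
  steps=[
    [[0,0.4,0,0,0,0,0.37],[0,1.5,0,0,0,0,0.37],[0,3,-0.5,0,0,0,0.37],[0,5,-3,0,0,0,0.4],[0,5.7,-6.5,0,0,0,0.4],[0,5.7,-10,0,0,0,0.45],[2,5.7,-13,0,0,0,0.5],[5.5,5.7,-15,0,0,0,0.5],[9,5.7,-17,0,0,0,0.5],[12,5.7,-17,0,0,0,0.5],[12.9,5.7,-17,0,0,0,0.5],[12.9,5.7,-17,0,0,0,0.5],[12.9,5.7,-17,0,0,0,0.5],[12.9,5.7,-17,0,0,0,0.5]],
  ],
)

```text
time_s: 8.45
ee_pos: [0.539, -0.0613, 0.1813]
eef_rot: [3.131, -0.002, -1.724]
force: [-0.3, 0.5, 0.4]
grip_width: 0.047
```

Run:
```python
from h import *
st(); snap('scene','s3');snap('top','t3')
c=snap('wrist','w3'); a=load('t3')['frame'][155:235,195:375]
A=np.zeros((600,700,3),np.uint8);A[:250,:562]=cv2.resize(a,(562,250),interpolation=cv2.INTER_CUBIC)
A[250:550,:700]=cv2.resize(c['frame'][0:240,:],(700,300),interpolation=cv2.INTER_CUBIC)
cv2.imwrite('pics/w3b.png',np.uint8(255*(A/255.)**.6))
```

```text
t 8.45 bar [-0.1387 -0.0253  0.1813] rotv off [-0.011  0.002 -0.   ] F [-0.35  0.54  0.4 ] w 0.047
```

View pics/w3b.png

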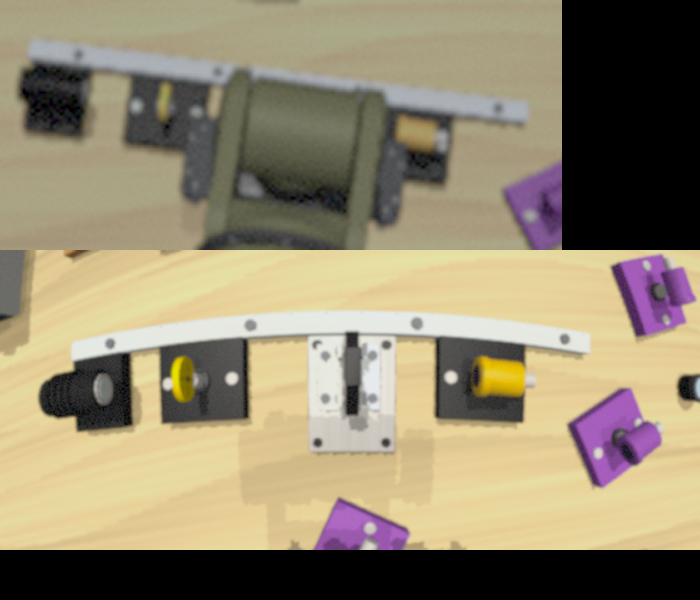

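Both carriers look flush: the target base is at display (162–247, 338–422), the diode base at (437–524, 338–422), and the clip stands in between. The filter is edge-on at (352,372). Next I put numbers on this with fisheye rays.

```bash
cat >> h.py <<'E'
def wonz(c,u,v,z):
    f=210/np.tan(np.radians(c['fovy'])/2); T=np.array(c['world_to_cam'])
    dx,dy=u-c['cx'],v-c['cy']; r=np.hypot(dx,dy)+1e-9; t=r/f
    d=T[:3,:3].T@np.array([np.sin(t)*dx/r,-np.sin(t)*dy/r,-np.cos(t)]); o=-T[:3,:3].T@T[:3,3]
    return o+d*(z-o[2])/d[2]
E
python3 - <<'E'
from h import *
c=load('w3'); T=np.array(c['world_to_cam']);print('cam bar',bar(-T[:3,:3].T@T[:3,3]))
B=lambda x,y,z:bar(wonz(c,x/1.25,(y-250)/1.25,z))
for n,x,y,z in [('h1',110,343,.016),('h2',250.5,325,.016),('h3',417,323,.016),('h4',564,339,.016),
 ('tTL',162,345,.02),('tTR',247,338,.02),('tBL',162,422,.02),('tBR',247,420,.02),
 ('dTL',437,338,.02),('dTR',524,345,.02),('dBL',437,419,.02),('dBR',524,422,.02),
 ('cTL',308,337,.014),('cTR',394,336,.014),('cBL',309,451,.014),('cBR',395,451,.014),('tabL',345,366,.117),('tabR',360,366,.117)]: print(n,B(x,y,z))
f=c['frame'][55:145,240:325]; cv2.imwrite('pics/w3c.png',cv2.resize(np.uint8(255*(f/255.)**.5),None,fx=6,fy=6,interpolation=cv2.INTER_CUBIC))
E
```

```text
cam bar [-0.0605 -0.0248  0.3593]
h1 [0.0082 0.198  0.016 ]
h2 [0.0082 0.0579 0.016 ]
h3 [ 0.0084 -0.0823  0.016 ]
h4 [ 0.0083 -0.2218  0.016 ]
tTL [-0.0023  0.139   0.02  ]
tTR [-0.0038  0.0599  0.02  ]
tBL [-0.0717  0.1409  0.02  ]
tBR [-0.0741  0.0608  0.02  ]
dTL [-0.0045 -0.0986  0.02  ]
dTR [-0.0035 -0.178   0.02  ]
dBL [-0.0737 -0.0994  0.02  ]
dBR [-0.0723 -0.1798  0.02  ]
cTL [-0.0046  0.0089  0.014 ]
cTR [-0.0035 -0.063   0.014 ]
cBL [-0.1024  0.0088  0.014 ]
cBR [-0.1023 -0.0648  0.014 ]
tabL [-0.0391 -0.0229  0.117 ]
tabR [-0.0391 -0.0317  0.117 ]
```

View pics/w3c.png

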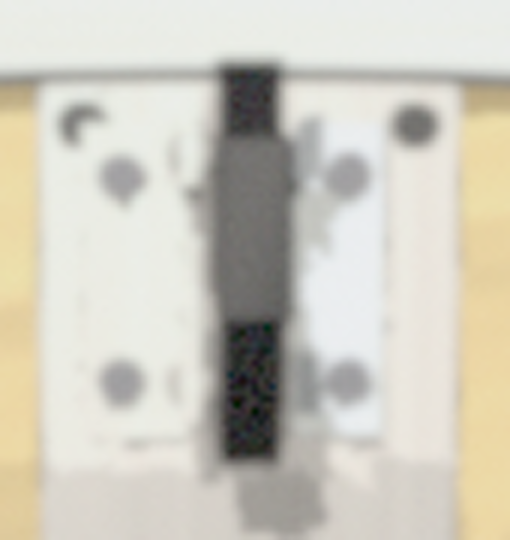

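The bar holes read x≈8.3 mm instead of 10, a calibration offset of 1.7 mm. After that correction both carriers sit within 2 mm and about 0.02 rad of flush. The tab top is at crop (216–291, 133–322), with its middle at bar (-0.039, -0.027). I go above it next.

Run:
```python
from h import *
c=load('w3')
print([bar(wonz(c,*p,.117)) for p in[(282.3,77.2),(282.3,92.9),(282.3,108.7),(276,92.9),(288.5,92.9)]])
print(rel(-.0388,-.0275,.15),rel(-.0388,-.0275,.082))
```

```text
[array([-0.0274, -0.0275,  0.117 ]), array([-0.0392, -0.0275,  0.117 ]), array([-0.051 , -0.0275,  0.117 ]), array([-0.0392, -0.0229,  0.117 ]), array([-0.0392, -0.032 ,  0.117 ])]
[ 2.1400e-01 -1.0012e+01  3.0440e+00  1.0000e-02 -2.0000e-03  1.0000e-03] [ 2.0000e-01 -1.0083e+01  9.8440e+00  1.0000e-02 -2.0000e-03  1.0000e-03]
```

Call:
play_rows(
  steps=[
    [[0.1,-3,0,0.01,0,0,0.5],[0.2,-6,0,0.01,0,0,0.5],[0.2,-9,0,0.01,0,0,0.5],[0.2,-10.1,0,0.01,0,0,0.5],[0.2,-10.1,1.5,0.01,0,0,0.5],[0.2,-10.1,3,0.01,0,0,0.5],[0.2,-10.1,3.5,0.01,0,0,0.5],[0.2,-10.1,3.5,0.01,0,0,0.5],[0.2,-10.1,3.5,0.01,0,0,0.5]],
  ],
)

```text
time_s: 9.35
ee_pos: [0.6383, -0.0782, 0.1459]
eef_rot: [3.141, -0.002, -1.723]
force: [-0.1, -0.1, 0.1]
grip_width: 0.0471
```

Run:
```python
from h import *
st(); print(rel(-.039,-.0275,.082))
```

```text
t 9.35 bar [-0.0379 -0.0269  0.1459] rotv off [-0.     0.002 -0.001] F [-0.05 -0.09  0.12] w 0.0471
[ 4.500e-02  1.050e-01  6.385e+00  0.000e+00 -2.000e-03  1.000e-03]
```

Call:
play_rows(
  steps=[
    [[0.05,0.1,1.5,0,0,0,0.5],[0.05,0.1,3,0,0,0,0.5],[0.05,0.1,4.5,0,0,0,0.5],[0.05,0.1,5.6,0,0,0,0.5],[0.05,0.1,6.3,0,0,0,0.4],[0.05,0.1,6.4,0,0,0,0.3],[0.05,0.1,6.4,0,0,0,0.2],[0.05,0.1,6.4,0,0,0,0.2]],
  ],
)

```text
time_s: 10.02
ee_pos: [0.6377, -0.0787, 0.0829]
eef_rot: [-3.141, -0.002, -1.723]
force: [0.4, -0.0, -0.4]
grip_width: 0.0241
```

Run:
```python
from h import *
st(); print(rel(-.039,-.0275,.082))
c=snap('wrist','w4');f=c['frame'][60:360,140:420]; cv2.imwrite('pics/w4c.png',cv2.resize(np.uint8(255*(f/255.)**.5),None,fx=2,fy=2))
```

```text
t 10.02 bar [-0.0385 -0.0275  0.0829] rotv off [ 0.001  0.002 -0.001] F [ 0.4  -0.   -0.38] w 0.0241
[-0.002  0.054  0.086 -0.001 -0.002  0.001]
```

View pics/w4c.png

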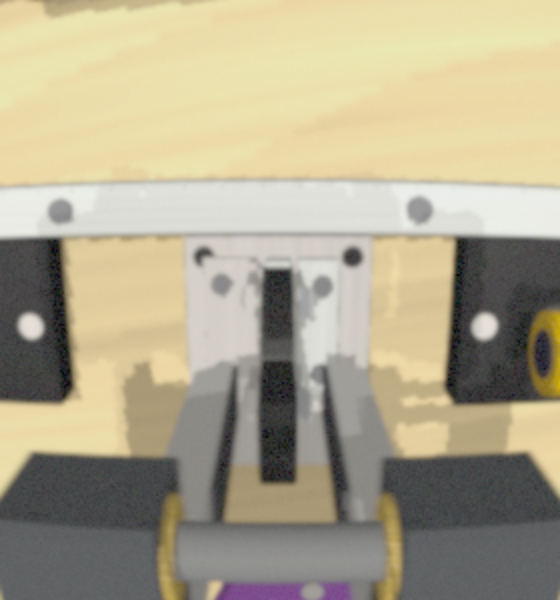

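The tab's black strip at (278,370) sits centred between the fingers (235 and 327). Closing now.

Call:
play_rows(
  steps=[
    [[0,0,0.05,0,0,0,0.12],[0,0,0.05,0,0,0,0.08],[0,0,0.05,0,0,0,0.04],[0,0,0.05,0,0,0,0],[0,0,0.05,0,0,0,0],[0,0,0.05,0,0,0,0],[0,0,0.05,0,0,0,0]],
  ],
  force=30,
)

```text
time_s: 10.65
ee_pos: [0.6381, -0.0786, 0.083]
eef_rot: [-3.139, -0.002, -1.722]
force: [0.7, 3.1, 6.4]
grip_width: 0.01
```

Run:
```python
from h import *
o=st();print(o['moment'].round(2))
```

```text
t 10.65 bar [-0.0381 -0.0274  0.083 ] rotv off [ 0.002  0.002 -0.001] F [0.73 3.09 6.4 ] w 0.01
[ 0.57 -0.11 -0.06]
```

Call:
play_rows(
  steps=[
    [[0,0.12,0,0.043,0,0,0],[0,0.24,0.01,0.085,0,0,0],[0,0.36,0.02,0.128,0,0,0],[0,0.475,0.04,0.17,0,0,0],[0,0.475,0.04,0.17,0,0,0],[0,0.475,0.04,0.17,0,0,0]],
  ],
  force=40,
)

```text
time_s: 11.15
ee_pos: [0.6332, -0.0779, 0.0829]
eef_rot: [-2.969, -0.002, -1.723]
force: [-1.0, 1.3, 2.7]
grip_width: 0.0099
```

```bash
cat >> h.py <<'E'
P0=np.array([-.0381,-.0274,.083]); D=.028
def rock(seq):
    o=ctrl.get_obs()
    for a,h in seq:
        a=float(a);print(a,h,rel(P0[0]-D*np.sin(a),P0[1],P0[2]-D+D*np.cos(a)+h,RG*R.from_rotvec([a,0,0]),o))
E
python3 - <<'E'
from h import *
o=st();print(o['moment'].round(2))
rock([(.17,0),(.12,.0003),(.06,.0008),(0,.0012),(-.06,.0016),(-.12,.002),(-.18,.002)])
E
```

```text
t 11.15 bar [-0.043  -0.0274  0.0829] rotv off [ 0.172  0.002 -0.002] F [-1.01  1.3   2.71] w 0.0099
[0.37 0.03 0.06]
0.17 0 [ 0.005 -0.01   0.03  -0.002 -0.002  0.002]
0.12 0.0003 [ 0.005 -0.155  0.004 -0.052 -0.002  0.002]
0.06 0.0008 [ 0.006 -0.331 -0.031 -0.112 -0.002  0.002]
0.0 0.0012 [ 0.006 -0.504 -0.047 -0.172 -0.002  0.002]
-0.06 0.0016 [ 0.006 -0.676 -0.052 -0.232 -0.002  0.001]
-0.12 0.002 [ 0.006 -0.845 -0.048 -0.292 -0.002  0.001]
-0.18 0.002 [ 7.000e-03 -1.004e+00  5.000e-03 -3.520e-01 -2.000e-03  1.000e-03]
```

Call:
play_rows(
  steps=[
    [[0,-0.08,0.02,-0.026,0,0,0],[0,-0.155,0,-0.052,0,0,0],[0,-0.245,-0.02,-0.082,0,0,0],[0,-0.33,-0.03,-0.112,0,0,0],[0,-0.42,-0.04,-0.142,0,0,0],[0,-0.505,-0.05,-0.172,0,0,0],[0,-0.59,-0.05,-0.202,0,0,0],[0,-0.675,-0.05,-0.232,0,0,0],[0,-0.76,-0.05,-0.262,0,0,0],[0,-0.845,-0.05,-0.292,0,0,0],[0,-0.925,-0.02,-0.322,0,0,0],[0,-1,0,-0.352,0,0,0],[0,-1,0,-0.352,0,0,0]],
  ],
)

```text
time_s: 12.23
ee_pos: [0.6434, -0.0795, 0.0841]
eef_rot: [2.959, -0.002, -1.723]
force: [0.2, 0.9, 3.3]
grip_width: 0.0101
```

Run:
```python
from h import *
o=st();print(o['moment'].round(2))
rock([(-.18,.002),(-.12,.0024),(-.06,.003),(0,.0036),(.06,.0042),(.12,.0045),(.18,.0045)])
```

```text
t 12.23 bar [-0.0327 -0.0274  0.0841] rotv off [-0.182  0.002 -0.001] F [0.19 0.87 3.34] w 0.0101
[ 0.34  0.07 -0.12]
-0.18 0.002 [ 0.001  0.051 -0.04   0.002 -0.002  0.001]
-0.12 0.0024 [ 0.001  0.226 -0.074  0.062 -0.002  0.001]
-0.06 0.003 [ 0.001  0.405 -0.118  0.122 -0.002  0.001]
0.0 0.0036 [ 0.001  0.582 -0.151  0.182 -0.002  0.001]
0.06 0.0042 [ 0.001  0.757 -0.175  0.242 -0.002  0.001]
0.12 0.0045 [ 0.001  0.924 -0.159  0.302 -0.002  0.001]
0.18 0.0045 [ 0.000e+00  1.083e+00 -1.040e-01  3.620e-01 -2.000e-03  1.000e-03]
```

Call:
play_rows(
  steps=[
    [[0,0.14,-0.06,0.032,0,0,0],[0,0.225,-0.075,0.062,0,0,0],[0,0.315,-0.095,0.092,0,0,0],[0,0.405,-0.12,0.122,0,0,0],[0,0.495,-0.135,0.152,0,0,0],[0,0.58,-0.15,0.182,0,0,0],[0,0.67,-0.165,0.212,0,0,0],[0,0.755,-0.175,0.242,0,0,0],[0,0.84,-0.17,0.272,0,0,0],[0,0.925,-0.16,0.302,0,0,0],[0,1,-0.135,0.332,0,0,0],[0,1.08,-0.105,0.362,0,0,0],[0,1.08,-0.105,0.362,0,0,0]],
  ],
)

```text
time_s: 13.32
ee_pos: [0.6318, -0.0777, 0.086]
eef_rot: [-2.964, -0.002, -1.723]
force: [0.6, 0.8, -6.0]
grip_width: 0.0096
```

Run:
```python
from h import *
o=st();print(o['moment'].round(2))
rock([(.18,.0045),(.12,.005),(.06,.0056),(0,.0062),(-.06,.0067),(-.12,.007),(-.18,.007)])
c=snap('wrist','w5');f=c['frame'][60:360,140:420]; cv2.imwrite('pics/w5c.png',cv2.resize(np.uint8(255*(f/255.)**.5),None,fx=2,fy=2))
```

```text
t 13.32 bar [-0.0445 -0.0274  0.086 ] rotv off [ 0.178  0.002 -0.002] F [ 0.62  0.77 -5.98] w 0.0096
[ 0.3   0.37 -0.03]
0.18 0.0045 [-0.002 -0.151 -0.08   0.002 -0.002  0.002]
0.12 0.005 [-0.002 -0.327 -0.125 -0.058 -0.002  0.002]
0.06 0.0056 [-0.002 -0.505 -0.169 -0.118 -0.002  0.002]
0.0 0.0062 [-0.001 -0.682 -0.204 -0.178 -0.002  0.002]
-0.06 0.0067 [-0.001 -0.855 -0.218 -0.238 -0.002  0.002]
-0.12 0.007 [-1.000e-03 -1.023e+00 -2.030e-01 -2.980e-01 -2.000e-03  1.000e-03]
-0.18 0.007 [-1.000e-03 -1.182e+00 -1.490e-01 -3.580e-01 -2.000e-03  1.000e-03]
```

View pics/w5c.png

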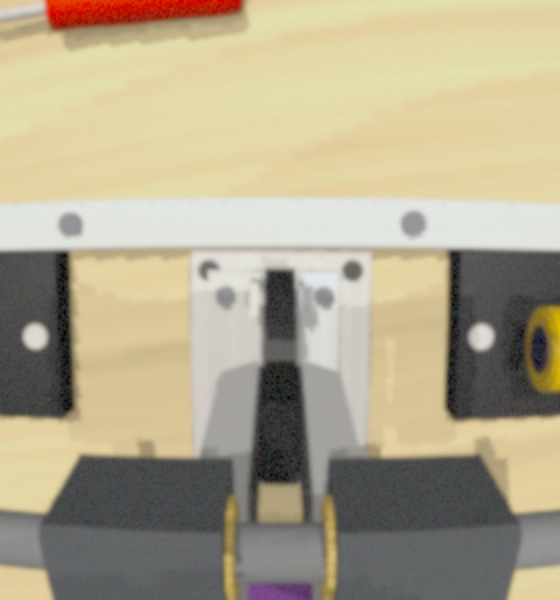

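The fixture still stands at the bar (190–370, 250+), and the filter is tilted in the fingers. The downward pull is 6 N, below the fixture's weight of 8.3 N plus the filter. I keep swinging with a smaller lift, since the tool lags.

Call:
play_rows(
  steps=[
    [[0,-0.2,-0.05,-0.028,0,0,0],[0,-0.33,-0.09,-0.058,0,0,0],[0,-0.42,-0.11,-0.088,0,0,0],[0,-0.505,-0.13,-0.118,0,0,0],[0,-0.595,-0.145,-0.148,0,0,0],[0,-0.68,-0.16,-0.178,0,0,0],[0,-0.77,-0.17,-0.208,0,0,0],[0,-0.855,-0.175,-0.238,0,0,0],[0,-0.94,-0.17,-0.268,0,0,0],[0,-1.02,-0.155,-0.298,0,0,0],[0,-1.1,-0.13,-0.328,0,0,0],[0,-1.18,-0.1,-0.358,0,0,0],[0,-1.18,-0.1,-0.358,0,0,0]],
  ],
)

```text
time_s: 14.45
ee_pos: [0.6442, -0.0797, 0.0892]
eef_rot: [2.959, -0.002, -1.723]
force: [0.5, 0.7, 3.3]
grip_width: 0.0097
```

Run:
```python
from h import *
o=st();print(o['moment'].round(2))
rock([(-.18,.0065),(-.12,.007),(-.06,.0076),(0,.0082),(.06,.0087),(.12,.009),(.18,.009)])
```

```text
t 14.45 bar [-0.0319 -0.0275  0.0892] rotv off [-0.183  0.002 -0.001] F [0.54 0.68 3.28] w 0.0097
[ 0.18  0.11 -0.08]
-0.18 0.0065 [-0.012  0.117  0.04   0.003 -0.002  0.001]
-0.12 0.007 [-0.012  0.294 -0.004  0.063 -0.002  0.001]
-0.06 0.0076 [-0.012  0.472 -0.047  0.123 -0.002  0.001]
0.0 0.0082 [-0.012  0.649 -0.081  0.183 -0.002  0.001]
0.06 0.0087 [-0.012  0.822 -0.094  0.243 -0.002  0.001]
0.12 0.009 [-0.012  0.989 -0.079  0.303 -0.002  0.001]
0.18 0.009 [-1.300e-02  1.148e+00 -2.400e-02  3.630e-01 -2.000e-03  1.000e-03]
```

Call:
play_rows(
  steps=[
    [[0,0.2,0,0.033,0,0,0],[0,0.295,-0.02,0.063,0,0,0],[0,0.385,-0.04,0.093,0,0,0],[0,0.47,-0.06,0.123,0,0,0],[0,0.56,-0.08,0.153,0,0,0],[0,0.65,-0.1,0.183,0,0,0],[0,0.735,-0.11,0.213,0,0,0],[0,0.82,-0.115,0.243,0,0,0],[0,0.905,-0.11,0.273,0,0,0],[0,0.99,-0.1,0.303,0,0,0],[0,1.07,-0.08,0.333,0,0,0],[0,1.15,-0.05,0.363,0,0,0],[0,1.15,-0.05,0.363,0,0,0]],
  ],
)

```text
time_s: 15.53
ee_pos: [0.6322, -0.0779, 0.0913]
eef_rot: [-2.962, -0.002, -1.723]
force: [1.5, 0.2, -5.4]
grip_width: 0.0097
```

Run:
```python
from h import *
o=st();print(o['moment'].round(2))
rock([(.18,.009),(.12,.0095),(.06,.010),(0,.0107),(-.06,.0112),(-.12,.0115),(-.18,.0115)])
```

```text
t 15.53 bar [-0.044  -0.0275  0.0913] rotv off [ 0.18   0.002 -0.001] F [ 1.49  0.19 -5.42] w 0.0097
[0.26 0.13 0.05]
0.18 0.009 [-0.012 -0.093 -0.008  0.    -0.002  0.002]
0.12 0.0095 [-0.012 -0.27  -0.052 -0.06  -0.002  0.002]
0.06 0.01 [-0.012 -0.446 -0.086 -0.12  -0.002  0.001]
0.0 0.0107 [-0.011 -0.624 -0.13  -0.18  -0.002  0.001]
-0.06 0.0112 [-0.011 -0.798 -0.144 -0.24  -0.002  0.001]
-0.12 0.0115 [-0.011 -0.965 -0.129 -0.3   -0.002  0.001]
-0.18 0.0115 [-1.000e-02 -1.124e+00 -7.500e-02 -3.600e-01 -2.000e-03  1.000e-03]
```

Call:
play_rows(
  steps=[
    [[0,-0.18,-0.03,-0.03,0,0,0],[0,-0.27,-0.05,-0.06,0,0,0],[0,-0.36,-0.07,-0.09,0,0,0],[0,-0.445,-0.085,-0.12,0,0,0],[0,-0.535,-0.11,-0.15,0,0,0],[0,-0.625,-0.13,-0.18,0,0,0],[0,-0.71,-0.14,-0.21,0,0,0],[0,-0.8,-0.145,-0.24,0,0,0],[0,-0.88,-0.14,-0.27,0,0,0],[0,-0.965,-0.13,-0.3,0,0,0],[0,-1.045,-0.1,-0.33,0,0,0],[0,-1.125,-0.07,-0.36,0,0,0],[0,-1.125,-0.07,-0.36,0,0,0]],
  ],
)

```text
time_s: 16.62
ee_pos: [0.644, -0.0799, 0.0943]
eef_rot: [2.961, -0.002, -1.723]
force: [0.7, -1.1, 4.9]
grip_width: 0.01
```

Run:
```python
from h import *
o=st();print(o['moment'].round(2))
rock([(-.18,.0115),(-.12,.012),(-.06,.0125),(0,.0131),(.06,.0136),(.12,.014),(.18,.014)])
```

```text
t 16.62 bar [-0.0321 -0.0277  0.0943] rotv off [-0.181  0.002 -0.001] F [ 0.71 -1.1   4.89] w 0.01
[0.1  0.08 0.  ]
-0.18 0.0115 [-0.031  0.094  0.047  0.001 -0.002  0.001]
-0.12 0.012 [-0.031  0.271  0.003  0.061 -0.002  0.001]
-0.06 0.0125 [-0.031  0.447 -0.031  0.121 -0.002  0.001]
0.0 0.0131 [-0.031  0.624 -0.065  0.181 -0.002  0.001]
0.06 0.0136 [-0.032  0.797 -0.079  0.241 -0.002  0.001]
0.12 0.014 [-0.032  0.966 -0.073  0.301 -0.002  0.001]
0.18 0.014 [-3.200e-02  1.125e+00 -1.900e-02  3.610e-01 -2.000e-03  1.000e-03]
```

Call:
play_rows(
  steps=[
    [[0,0.18,0.02,0.031,0,0,0],[0,0.27,0,0.061,0,0,0],[0,0.36,-0.02,0.091,0,0,0],[0,0.445,-0.04,0.121,0,0,0],[0,0.535,-0.06,0.151,0,0,0],[0,0.625,-0.08,0.181,0,0,0],[0,0.71,-0.09,0.211,0,0,0],[0,0.8,-0.1,0.241,0,0,0],[0,0.88,-0.1,0.271,0,0,0],[0,0.965,-0.09,0.301,0,0,0],[0,1.045,-0.07,0.331,0,0,0],[0,1.125,-0.04,0.361,0,0,0],[0,1.125,-0.04,0.361,0,0,0]],
  ],
)

```text
time_s: 17.7
ee_pos: [0.6325, -0.0782, 0.0968]
eef_rot: [-2.961, -0.002, -1.723]
force: [0.3, 0.1, -2.3]
grip_width: 0.0099
```

Run:
```python
from h import *
o=st();print(o['moment'].round(2))
rock([(.18,.0142),(.12,.0147),(.06,.0153),(0,.0158),(-.06,.0163),(-.12,.0167),(-.18,.0167)])
```

```text
t 17.7 bar [-0.0437 -0.0278  0.0968] rotv off [ 0.181  0.002 -0.001] F [ 0.31  0.13 -2.34] w 0.0099
[0.12 0.13 0.04]
0.18 0.0142 [-0.036 -0.06   0.011 -0.001 -0.002  0.002]
0.12 0.0147 [-0.035 -0.237 -0.033 -0.061 -0.002  0.002]
0.06 0.0153 [-0.035 -0.415 -0.077 -0.121 -0.002  0.001]
0.0 0.0158 [-0.034 -0.59  -0.1   -0.181 -0.002  0.001]
-0.06 0.0163 [-0.034 -0.764 -0.115 -0.241 -0.002  0.001]
-0.12 0.0167 [-0.034 -0.933 -0.109 -0.301 -0.002  0.001]
-0.18 0.0167 [-3.400e-02 -1.091e+00 -5.400e-02 -3.610e-01 -2.000e-03  1.000e-03]
```

Call:
play_rows(
  steps=[
    [[0,-0.15,-0.02,-0.031,0,0,0],[0,-0.24,-0.03,-0.061,0,0,0],[0,-0.33,-0.055,-0.091,0,0,0],[0,-0.415,-0.08,-0.121,0,0,0],[0,-0.5,-0.09,-0.151,0,0,0],[0,-0.59,-0.1,-0.181,0,0,0],[0,-0.68,-0.11,-0.211,0,0,0],[0,-0.765,-0.115,-0.241,0,0,0],[0,-0.85,-0.115,-0.271,0,0,0],[0,-0.935,-0.11,-0.301,0,0,0],[0,-1.01,-0.08,-0.331,0,0,0],[0,-1.09,-0.055,-0.361,0,0,0],[0,-1.09,-0.055,-0.361,0,0,0]],
  ],
)

```text
time_s: 18.78
ee_pos: [0.6433, -0.08, 0.0988]
eef_rot: [2.959, -0.003, -1.723]
force: [-0.8, -0.9, -0.3]
grip_width: 0.0098
```

Run:
```python
from h import *
o=st();print(o['moment'].round(2))
rock([(-.18,.017),(-.12,.0175),(-.06,.018),(0,.0185),(.06,.019),(.12,.0195),(.18,.0195)])
c=snap('scene','s6')
p=proj(c,np.r_[O-.036*ex-.027*ey,.05]).round().astype(int);print(p)
f=c['frame'][p[1]-45:p[1]+45,p[0]-60:p[0]+60]; cv2.imwrite('pics/s6c.png',cv2.resize(np.uint8(255*(f/255.)**.6),None,fx=6,fy=6,interpolation=cv2.INTER_CUBIC))
```

```text
t 18.78 bar [-0.0327 -0.0279  0.0988] rotv off [-0.183  0.003 -0.001] F [-0.84 -0.92 -0.29] w 0.0098
[ 0.01  0.08 -0.02]
-0.18 0.017 [-0.053  0.048 -0.065  0.003 -0.003  0.001]
-0.12 0.0175 [-0.053  0.225 -0.109  0.063 -0.003  0.001]
-0.06 0.018 [-0.053  0.401 -0.143  0.123 -0.003  0.001]
0.0 0.0185 [-0.053  0.576 -0.166  0.183 -0.003  0.001]
0.06 0.019 [-0.053  0.749 -0.18   0.243 -0.003  0.001]
0.12 0.0195 [-0.053  0.92  -0.184  0.303 -0.003  0.001]
0.18 0.0195 [-5.300e-02  1.079e+00 -1.290e-01  3.630e-01 -3.000e-03  1.000e-03]
[245 236]
```

View pics/s6c.png

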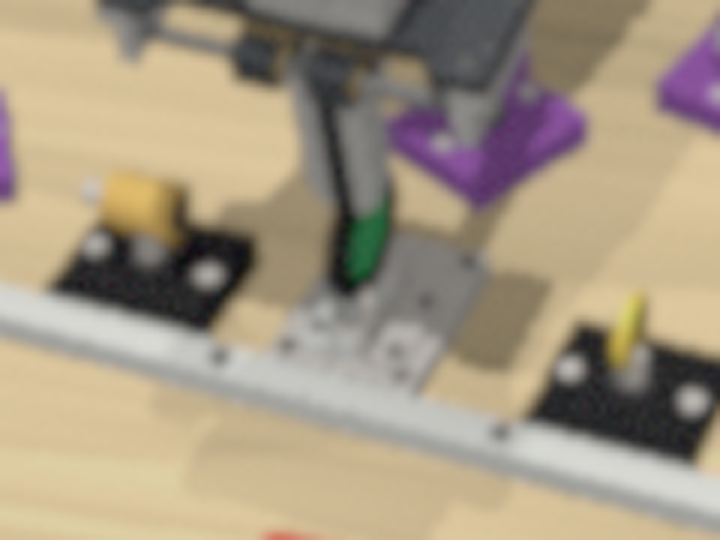

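The clip base stands flat at the bar, the carriers are flush either side, and the disc is almost out at (360,240). One more swing, then upright and up.

Call:
play_rows(
  steps=[
    [[0,0.14,-0.09,0.033,0,0,0],[0,0.225,-0.11,0.063,0,0,0],[0,0.31,-0.13,0.093,0,0,0],[0,0.4,-0.145,0.123,0,0,0],[0,0.49,-0.155,0.153,0,0,0],[0,0.575,-0.165,0.183,0,0,0],[0,0.66,-0.175,0.213,0,0,0],[0,0.75,-0.18,0.243,0,0,0],[0,0.835,-0.185,0.273,0,0,0],[0,0.92,-0.185,0.303,0,0,0],[0,1,-0.16,0.333,0,0,0],[0,0.92,-0.2,0.303,0,0,0],[0,0.835,-0.23,0.273,0,0,0],[0,0.75,-0.25,0.243,0,0,0],[0,0.66,-0.27,0.213,0,0,0],[0,0.575,-0.3,0.183,0,0,0],[0,0.575,-0.3,0.183,0,0,0]],
  ],
)

```text
time_s: 20.25
ee_pos: [0.6385, -0.0793, 0.1029]
eef_rot: [-3.14, -0.003, -1.723]
force: [-0.0, -0.3, -1.1]
grip_width: 0.01
```

Run:
```python
from h import *
o=st();print(o['moment'].round(2)); rock([(0,.03),(0,.042)])
```

```text
t 20.25 bar [-0.0376 -0.028   0.1029] rotv off [ 0.002  0.003 -0.001] F [-0.01 -0.32 -1.14] w 0.01
[0.06 0.02 0.09]
0.0 0.03 [-5.30e-02  4.90e-02 -1.01e+00 -2.00e-03 -3.00e-03  1.00e-03]
0.0 0.042 [-4.90e-02  4.70e-02 -2.21e+00 -2.00e-03 -3.00e-03  1.00e-03]
```

Free: the force is about the filter's own weight. Raising it to the final height.

Call:
play_rows(
  steps=[
    [[0,0,-0.3,0,0,0,0],[0,0,-0.6,0,0,0,0],[0,0,-0.9,0,0,0,0],[0,0,-1.2,0,0,0,0],[0,0,-1.5,0,0,0,0],[0,0,-1.8,0,0,0,0],[0,0,-2.1,0,0,0,0],[0,0,-2.2,0,0,0,0],[0,0,-2.2,0,0,0,0],[0,0,-2.2,0,0,0,0],[0,0,-2.2,0,0,0,0]],
  ],
)

```text
time_s: 21.17
ee_pos: [0.6383, -0.0792, 0.1246]
eef_rot: [-3.14, -0.003, -1.723]
force: [-0.3, -0.2, 0.1]
grip_width: 0.0098
```

Run:
```python
from h import *
o=st();print(o['joint_vel'].round(3))
c=snap('scene','s7')
f=c['frame'][236-60:236+40,245-65:245+65]; A=cv2.resize(f,None,fx=6,fy=6,interpolation=cv2.INTER_CUBIC)
def mk(h,y,z,col,x=-.0377):
    q=proj(c,np.r_[O+x*ex+y*ey,z]); cv2.circle(A,tuple(int(v) for v in (q-[180,176]+.5)*6),4,col,-1)
mk(0,-.0275,.065,(0,0,255));mk(0,-.0275,.097,(255,0,0));mk(0,-.0275,.05,(255,0,255))
cv2.imwrite('pics/s7c.png',np.uint8(255*(A/255.)**.6))
w=snap('wrist','w7'); B=lambda u,v,z:bar(wonz(w,u,v,z))
g=cv2.cvtColor(w['frame'],cv2.COLOR_BGR2HSV)
f=w['frame'][60:360,100:460]; cv2.imwrite('pics/w7c.png',cv2.resize(np.uint8(255*(f/255.)**.5),None,fx=2,fy=2))
```

```text
t 21.17 bar [-0.0377 -0.0279  0.1246] rotv off [ 0.002  0.003 -0.001] F [-0.34 -0.15  0.1 ] w 0.0098
[-0.     0.002 -0.001 -0.001 -0.001  0.001]
```

View pics/s7c.png

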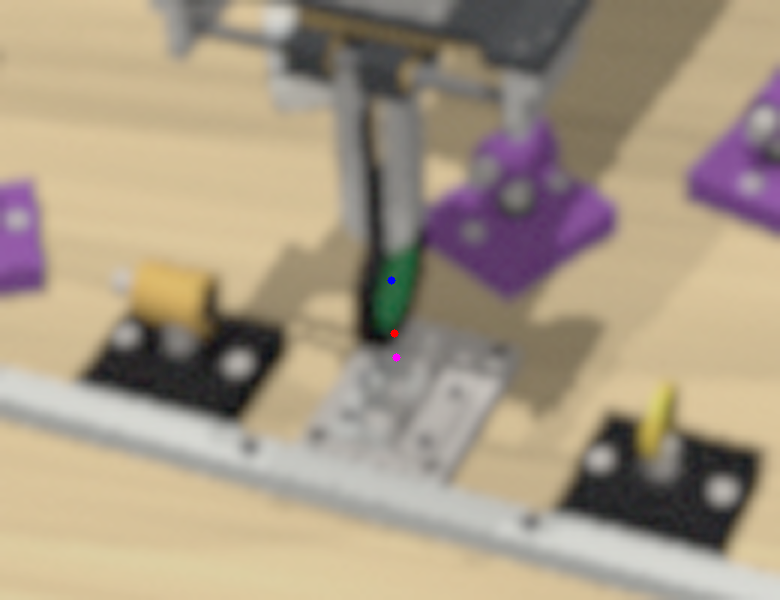

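View pics/w7c.png

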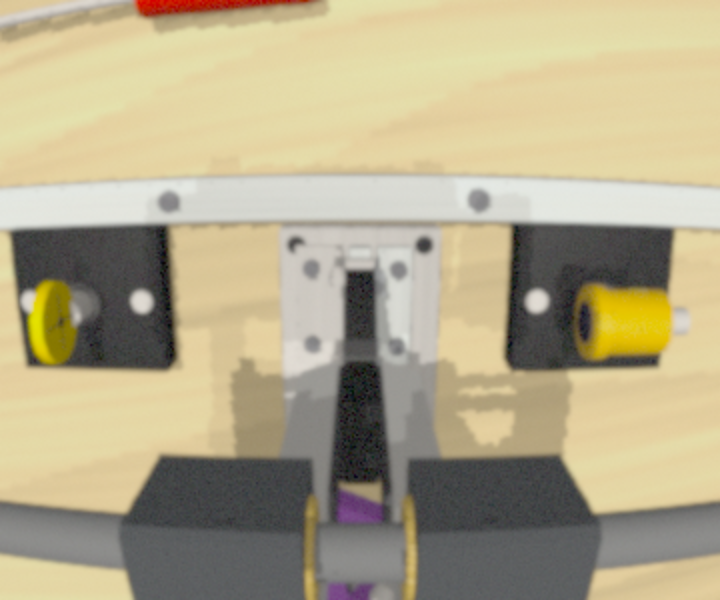

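Run:
```python
from h import *
from scipy.optimize import fsolve
c=load('w7'); T=np.array(c['world_to_cam']); o=bar(-T[:3,:3].T@T[:3,3]); C=np.array([o[0],o[2]]); print('cam',o)
L=[]
for v in(195,300.5):
    p=bar(wonz(c,279.5,v,.05)); d=np.array([p[0],p[2]])-C; d/=np.linalg.norm(d); L.append(np.array([-d[1],d[0]])); print(p)
    print(' at z=.159',bar(wonz(c,279.5,v,.159)))
for s in(1,-1): print('disc centre x,z', fsolve(lambda q:[(q-C)@L[0]-s*.032,(q-C)@L[1]+s*.032],[-.038,.097]))
```

```text
cam [ 0.0383 -0.0274  0.3034]
[-0.0169 -0.0282  0.05  ]
 at z=.159 [ 0.0068 -0.0278  0.159 ]
[-0.1132 -0.0283  0.05  ]
 at z=.159 [-0.0481 -0.0279  0.159 ]
disc centre x,z [0.11119427 0.48768338]
disc centre x,z [-0.03459427  0.11911662]
```

Run:
```python
from h import *
c=load('w7'); T=np.array(c['world_to_cam']); o=bar(-T[:3,:3].T@T[:3,3]); C=np.array([o[0],o[2]])
for v in (194,195,196):
    p=bar(wonz(c,279.5,v,.05)); d=np.array([p[0],p[2]])-C; d/=np.linalg.norm(d); n=np.array([-d[1],d[0]])
    for z in(.093,.097):
        x=C[0]+(-.032-n[1]*(z-C[1]))/n[0]; x2=C[0]+(.032-n[1]*(z-C[1]))/n[0]; print(v,z,round(x,4),round(x2,4))
```

```text
194 0.093 -0.0396 0.0259
194 0.097 -0.0387 0.0267
195 0.093 -0.0403 0.0252
195 0.097 -0.0394 0.0261
196 0.093 -0.041 0.0246
196 0.097 -0.0401 0.0255
```

The disc centre reads x≈-0.039 against the grasp at -0.038, a tilt of about 0.04 rad at most. Everything is within tolerance, so I hand in.

```bash
python3 -c "
from h import *
st(); print(ctrl.hand_in())"
```

```text
t 21.27 bar [-0.0377 -0.0279  0.1247] rotv off [ 0.002  0.003 -0.001] F [ 0.2   0.05 -0.48] w 0.0098
the job is handed in; nothing more can be done
None
```

I handed the job in at 21.3 s. Both carriers are flush along the straightedge, and the filter is out of the clip, held upright by its tab above it. The hand-in gave no verdict.

**What I did:**
- I pushed both carriers to the bar with two fingertips about 35 mm apart, until each met it at about 33 N.
- I rocked the filter by its tab about ±10°, five times to the robot's side and four to the far side, lifting roughly 2.5 mm a swing. The downward pull was at most 6 N wherever I read it, between swings.
- Once it was free I raised it to the final height.

**Last checks:**
- **Carriers:** after a 1.7 mm correction from the bar holes, the wrist view put both within about 2 mm and 0.02 rad of flush. I took these numbers before the grasp; later pictures show them unmoved.
- **Clip:** it stands flat and in place at the bar in the last pictures. I judged this by eye and did not measure it again.
- **Filter:** its centre should be about 97 mm high from the tool pose, with the rim roughly 15 mm above the tips. The tilt is at most about 0.04 rad, and it is held at about 40 N.

**One disagreement:** the scene camera showed the rim about 1–1.5 pixels (a few mm) lower than predicted. That is near the calibration error and well inside the allowed range, so I left it.

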